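# Lift a vial tray with a plate lifter and load it into the autosampler nest

## Task

Take the plate lifter by its blue grip and slide its blade under the vial tray, pushing towards the aluminium back stop so that the tray cannot run away. Lift the tray on the blade, lower it gently onto the two rails of the green-edged autosampler nest and draw the blade out from under it. Leave the lifter lying flat on the bench; do not touch the tray with the gripper or arm, and leave the bottle, pot and beaker alone.

Things in the scene. Friction and masses are not known exactly. Their poses are not given: they have to be found in the camera images.
- lifter: Plate lifter, loose, 170 mm long, 0.16 kg. Origin: under the blade's centre; x to the front edge, z up. Dark steel blade x -40..40, 54 wide, 2 thick; rib 6 high x -50..-40; sloping neck; blue bar grip x -130..-60, 22 wide (y), z 34..60; foot post x -130..-122, 22 wide, down to z 0, so blade and foot slide flat on the bench like a sled (mm).
- lifter_grip (a point): Point to pinch, in the middle of the lifter's blue grip: 90 mm behind the lifter's origin and 47 mm above its underside. Pinch across the lifter's y, from above.
- lifter_tip (a point): Middle of the front edge of the lifter's blade, 40 mm ahead of the lifter's origin, 1 mm above its underside.
- tray: White tray with 12 fixed orange-capped vials, one rigid loose piece, 0.22 kg. Origin: centre of underside; x to the stop, z up. Plate 92 (x) by 104 (y), 8 thick, 39 high with vials (mm). Front and back bevelled underneath: flat underside x -36..36, rising to 5 mm up at x = -46 and 46, so a blade flat on the bench gets under. Sides not bevelled.
- stop: Aluminium back stop fixed to the bench: bar 10 thick, 130 wide (y), 28 high, two lugs behind it to x = 88 (mm). Origin on the bench; x is the direction to push; the stop face is at x = 48. The tray starts flat on the bench within 12 mm of the origin in x and y.
- nest: Autosampler nest, fixed, white, green side guides. Origin on the bench under the tray's place; x to the closed end. Rails x -50..50, |y| 38..60, 18 high; gap between them 76 wide, down to the bench, open at -x. Guides |y| 60..68, 26 high (8 mm play each side of the tray). End stop face x = 54, 30 high; housing behind it to x = 117, 45 high (mm).
- nest_seat (a point): Where the origin of the seated tray belongs: centre of the nest, level with the tops of its rails (18 mm above the bench); axes as the nest.
- bottle: Bystander: whitish bottle, 64 mm across, 150 mm high; origin under its centre.
- pot: Bystander: whitish pot with blue lid, 60 mm across, 70 mm high; origin under its centre.
- beaker: Bystander: glass beaker, 68 mm across, 80 mm high; origin under its centre.

How it is judged:
On the way, in this order (a step that is already met when the one before it is completed fails the run):
1. The tray rides on the lifter, clear of bench and stop, its underside at least 30 mm above the bench, tilted less than 0.3 rad, for 0.3 s (height (world z) of tray above 0.03 m and contact force between tray and lifter above 0.5 N and contact force between tray and stop below 0.1 N and angle between tray's own z axis and vertical below 0.3 rad), for 0.3 s.
2. The tray sits on both rails of the nest and the lifter no longer touches it (x of tray in the frame of nest_seat between -0.012 and 0.012 m and y of tray in the frame of nest_seat between -0.008 and 0.008 m and z of tray in the frame of nest_seat between -0.004 and 0.004 m and angle between tray's own z axis and vertical below 0.05 rad and angle between the x axis of tray and the x axis of nest, either way round below 0.12 rad and contact force between tray and lifter below 0.05 N), for 0.2 s.
At the end, for the whole second after the job is handed in: Tray level on both nest rails, within 12 mm along and 8 mm across of the seat, turned under 0.12 rad. Lifter off the tray, flat on the bench (under 6 mm up, tilt under 0.1 rad), drawn out to the open side: blade tip 46 mm or more to -x of the nest's centre. Both at rest (all of step 2 and linear speed of each of tray, lifter below 0.02 m/s and height (world z) of lifter below 0.006 m and angle between lifter's own z axis and vertical below 0.1 rad and x of lifter_tip in the frame of nest between -1 and -0.046 m); the robot touches nothing.
It fails at once if The gripper or arm touches the tray (over 0.5 N) (contact force between any of the fingers, the arm and tray above 0.5 N).
It fails at once if The tray is tipped by more than 0.35 rad (20 degrees) (angle between tray's own z axis and vertical above 0.35 rad).
It fails at once if The tray is dropped or pressed on the nest with more than 30 N (contact force between tray and nest above 30 N).
It fails at once if The bottle, pot or beaker is moved by more than 20 mm (distance of any of bottle, pot, beaker from where it was at the start of the episode above 0.02 m).
It also fails if it takes over 48 s, if anything falls off the work surface, if the arm or the gripper's body presses on something with over 40 N, if the wrist force passes 120 N, or if a joint passes its speed limit or range.

## Robot

A 7-joint arm with a two-finger parallel gripper is mounted at the origin on the work surface. World frame = base frame: x ahead of the robot, y to its left, z up, the work surface at z = 0. Lengths are in m, angles in rad, forces in N, time in s.
With the tool pointing down it reaches from about 0.35 to 0.9 m from the base axis. Payload 19.9 kg.
Tool frame: the origin (TCP) lies on the centre line of the jaws, within the pads' length; the fingertips stand 17 mm ahead of it and the grasp point (between the pads) lies 2 mm behind it; z points along the fingers, y is the direction in which the jaws open and shut (so a half turn about z gives the same grasp; the last joint's range is limited). The gripper opens to 94 mm and grips with 3 to 60 N. Pads are 16 mm wide; open, the fingers measure 119 mm over their backs; the gripper's body (75 mm by 177 mm) begins 78 mm behind the grasp point.
Start: joints at [-1.246, 0.417, -0.01, 1.614, 0.005, 1.111, -0.053], TCP at [0.224, 0.584, 0.222] pointing down, gripper open.
Joint ranges: [-2.81, 2.81], [-0.39, 2.02], [-1.27, 1.25], [0.06, 2.57], [-1.19, 4.33], [0.19, 2], [-2.82, 2.82]. Speed limits (rad/s): [1.89, 1.89, 2.39, 2.39, 3.01, 3.01, 3.01].

## Interface

Orientations are given as a unit quaternion [w, x, y, z].
In Python, from bench import r gives the robot as it stands. The module is installed in compiled form; this text tells all that it offers.
- The arm moves only by the shell command python3 -m pendant 'ROWS'. ROWS is JSON, one flat list of numbers, 7 for each row, row after row: the closure in counts, from 0 (fully open) to 255 (shut), then the shift along the tool's x, y, z in mm, then the turn, a rotation vector about the tool's x, y, z in rad. In form: [jaw, tx, ty, tz, wx, wy, wz, jaw, tx, ty, tz, wx, wy, wz, ...]. A call has 1 to 5 rows; each row is the pose to reach, as a shift and turn from the pose commanded when the call began, along the tool's axes at that moment; what a row does not reach only later rows make up. A row lasts 1/8 s, in which the tool goes at most 62.5 mm and 10.7 degrees, less where a joint would pass 70% of its speed; a pose out of reach is approached as far as the arm can. A call with a gripper value outside its range is refused whole. The fingers move at their own pace and stop on an object; the grip force is fixed at half the most. Time passes only in rows, so rows that repeat a pose let the fingers close. It gives the time, the measured TCP pose, the force and the opening at its end, in the units of the state.
- r.get_obs(): the state, without advancing time (a new reading comes with each control period).
- r.camera(name): name is "scene" or "top" or "wrist"; returns (picture, depth): 480x640x3 uint8, red, green, blue; 480x640 float32, m along the optical axis (not along the pixel's ray), 0 where there is no reading.
- r.camera_model(name): a dict with "camera_matrix" (3x3 intrinsics, pixels), "R" (3x3) and "t" (3): a world point X has camera coordinates R X + t. Camera axes: x right, y down, z forward; pixel columns grow to the right and rows downward; lengths in m; the calibration is good to about 2 mm. The wrist camera is an equidistant fisheye: a pixel r from the principal point sees the ray r / f radians off the axis. A picture is of the moment at which its call begins: read the wrist's pose just before it. camera_model takes no time and is no camera call; for the wrist camera it gives the pose at the moment of the call.
- r.finish_job(): hands the job in, once; it reports no verdict.
Trained networks look in the newest picture that a camera, given by its name, has taken for a name from the list of things; names that differ only in an ending like _2 or _b are one class to them, and where a whole thing is asked for, a point or a joint stands for the part that bears it (a point fixed in the world has none). Each returns a list of dicts, best first, with "conf" (0 to 1); they miss things now and then, are a little off and sometimes report something else, mostly with a low value. They report only what shows in the picture. A call takes as long as a camera call.
- r.outline_of(thing, camera): "mask" (480x640 bool, what is visible of it) and "location" ([column, row] in pixels, amid what is visible of it).
- r.tip_of(thing, camera): "location" ([column, row] in pixels: a listed point, or the origin of a listed thing).
The state is a dict: "time_s": time; "joints": joint angles; "dq": joint speeds; "tau": joint torques, N m; "eef_pos": TCP position; "orientation": TCP orientation; "force": force on the tool from outside, world axes, zero at the start; "moment": the same for the moment, N m; "grip_width": finger opening in m.
Only numpy, scipy, OpenCV 4.12 (cv2) and the standard library are available. Lean on these libraries where they do the work, as an engineer would, in place of code of your own. Each camera call takes 0.05 s, during which the arm holds its last target. There are 200 camera calls.

## Working session

There is one attempt and no reset: what is moved stays moved. The work goes in short steps, Python scripts to look and compute and a shell command to move; the robot and the scene stay as the last step left them, time stands still between calls to the robot, and variables do not carry over. Pictures are saved under pics/ and viewed, about 8 in all and at most 12, crops included, and the job is handed in when it is done.

```bash
mkdir -p pics; python3 - <<'E'
from bench import r
import cv2,numpy as np
o=r.get_obs();print({k:np.round(v,3).tolist() for k,v in o.items()})
for n in("top","scene"):
    im,d=r.camera(n);cv2.imwrite(f"pics/{n}0.png",im[:,:,::-1]);np.save(f"pics/{n}0.npy",d)
    m=r.camera_model(n);print(n,{k:np.round(v,3).tolist() for k,v in m.items()})
    K,R,t=[np.array(m[k]) for k in("camera_matrix","R","t")]
    for th in("lifter","lifter_grip","lifter_tip","tray","stop","nest","nest_seat","bottle","pot","beaker"):
        for x in r.tip_of(th,n)[:2]:
            u,v=x["location"];z=d[int(np.clip(v,0,479)),int(np.clip(u,0,639))]
            p=R.T@(z*np.linalg.inv(K)@[u,v,1]-t);print(th,round(x["conf"],2),np.round([u,v]),np.round(p,4))
E
```

```text
{'time_s': 0.0, 'joints': [-1.246, 0.418, -0.01, 1.614, 0.005, 1.111, -0.053], 'dq': [-0.0, 0.0, -0.0, 0.001, -0.001, 0.001, 0.001], 'tau': [-0.002, -85.129, 0.638, -42.599, -0.049, 0.019, 0.0], 'eef_pos': [0.223, 0.583, 0.222], 'orientation': [-0.0, 0.182, 0.983, -0.001], 'force': [0.373, 0.545, -0.561], 'moment': [-0.025, -0.046, -0.085], 'grip_width': 0.094}
top {'camera_matrix': [[440.605, 0.0, 309.361], [0.0, 440.605, 235.292], [0.0, 0.0, 1.0]], 'R': [[-0.029, -0.999, -0.017], [-0.997, 0.03, -0.071], [0.071, 0.015, -0.997]], 't': [0.045, 0.614, 1.031]}
lifter 0.65 [314. 255.] [0.5667 0.0185 0.0057]
lifter_grip 0.87 [310. 293.] [0.4796 0.0278 0.0594]
lifter_tip 0.92 [319. 239.] [0.6053 0.0041 0.0052]
tray 0.67 [438. 218.] [ 0.6451 -0.276   0.038 ]
stop 0.54 [439. 218.] [ 0.6441 -0.279   0.0353]
nest 0.82 [231. 225.] [ 0.647   0.2201 -0.0028]
nest_seat 0.78 [234. 225.] [0.6466 0.212  0.0009]
bottle 0.96 [318. 154.] [0.7905 0.0025 0.1003]
pot 0.64 [525. 244.] [ 0.5779 -0.4725  0.0421]
beaker 0.95 [118. 287.] [0.5033 0.4946 0.0067]
beaker 0.74 [317. 154.] [0.7909 0.0029 0.104 ]
scene {'camera_matrix': [[619.084, 0.0, 317.083], [0.0, 619.084, 244.83], [0.0, 0.0, 1.0]], 'R': [[0.664, 0.747, 0.014], [0.638, -0.557, -0.533], [-0.39, 0.363, -0.846]], 't': [-0.404, -0.366, 1.68]}
lifter 0.93 [308. 242.] [ 5.692e-01  4.500e-03 -4.000e-04]
lifter_grip 0.67 [289. 205.] [0.4906 0.0154 0.0591]
lifter_tip 0.87 [318. 253.] [0.6083 0.0017 0.0025]
lifter_tip 0.48 [311. 242.] [0.5751 0.0093 0.0026]
tray 0.86 [228. 344.] [ 0.6597 -0.295   0.022 ]
stop 0.37 [229. 342.] [ 0.6578 -0.2926  0.0231]
nest 0.73 [392. 213.] [ 0.6407  0.2172 -0.0033]
nest_seat 0.76 [392. 212.] [ 6.385e-01  2.186e-01 -5.000e-04]
bottle 0.93 [380. 314.] [ 0.8316 -0.0238  0.0603]
pot 0.97 [130. 388.] [ 0.6151 -0.5015  0.0416]
beaker 0.68 [428. 130.] [0.5218 0.468  0.0151]
```

View pics/top0.png

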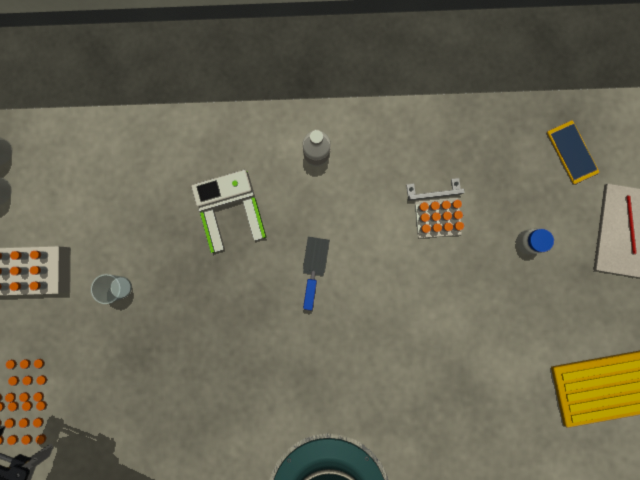

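View pics/scene0.png

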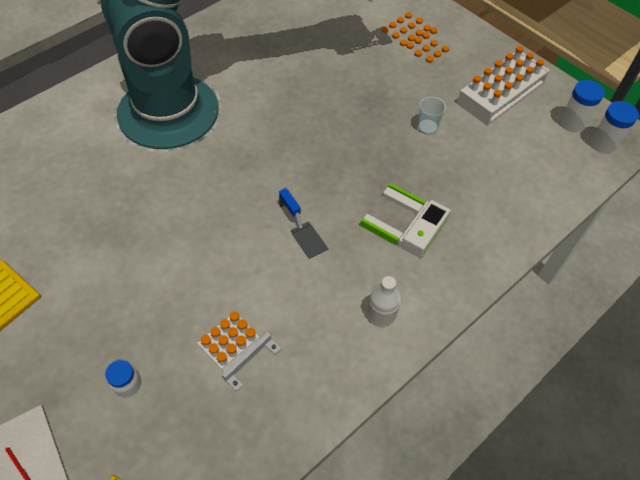

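The top view shows the lifter grip at about (310,294) with its blade at (316,255). The tray is against the stop at (440,217), the nest gap is at (233,225), and the bottle is at (317,150). The scene view agrees. Next I'll fit poses by silhouette.

```bash
cat > h.py <<'E'
from bench import r
import cv2,numpy as np
from scipy.optimize import minimize
def box(x0,x1,y0,y1,z0,z1): return np.array([[x,y,z] for x in(x0,x1) for y in(y0,y1) for z in(z0,z1)])/1000.
MOD={"lifter":[box(-40,40,-27,27,0,2),box(-50,-40,-27,27,0,6),np.vstack([box(-50,-46,-6,6,2,6),box(-64,-60,-6,6,34,44)]),box(-130,-60,-11,11,34,60),box(-130,-122,-11,11,0,34)],
"tray":[np.vstack([box(-36,36,-52,52,0,0),box(-46,46,-52,52,5,8)]),box(-38,38,-44,44,8,39)],
"stop":[box(48,58,-65,65,0,28)],
"nest":[box(-50,54,38,60,0,18),box(-50,54,-60,-38,0,18),box(-50,54,60,68,0,26),box(-50,54,-68,-60,0,26),box(54,117,-68,68,0,45)]}
def proj(P,m,fish):
    K,R,t=[np.array(m[k]) for k in("camera_matrix","R","t")];c=P@R.T+t
    if fish: return cv2.fisheye.distortPoints((c[:,:2]/c[:,2:])[:,None],K,np.zeros(4))[:,0]
    return (c/c[:,2:])@K.T[:,:2]
def place(P,p): # p: x,y,yaw,(z)
    c,s=np.cos(p[2]),np.sin(p[2]);return P@np.array([[c,-s,0],[s,c,0],[0,0,1]]).T+[p[0],p[1],p[3] if len(p)>3 else 0]
S=4
def render(thing,p,m,fish=False):
    im=np.zeros((480*S,640*S),np.uint8)
    for b in MOD[thing]:
        q=(proj(place(b,p),m,fish)+.5)*S-.5
        cv2.fillConvexPoly(im,cv2.convexHull(np.round(q).astype(np.int32)),255)
    return cv2.resize(im,(640,480),interpolation=cv2.INTER_AREA)/255.
def fit(thing,views,p0): # views: [(mask,model,fish)]
    def f(p):
        v=0
        for k,m,fi in views:
            a=render(thing,p,m,fi);v+=1-np.minimum(a,k).sum()/np.maximum(a,k).sum()
        return v/len(views)
    p0=np.array(p0,float);best=None
    for s in(.015,.006):
        r_=minimize(f,p0,method="Nelder-Mead",options=dict(initial_simplex=np.vstack([p0]+[p0+d for d in np.diag([s,s,s*8])]),xatol=1e-4,fatol=1e-4));p0=r_.x
    return r_.x,r_.fun
E
cat > m1.py <<'E'
from h import *
V={}
for n in("top","scene"):
    r.camera(n);m=r.camera_model(n)
    for th in MOD:
        o=r.outline_of(th,n)
        if o: V[th,n]=(o[0]["mask"].astype(float),m,False);print(th,n,round(o[0]["conf"],2),int(o[0]["mask"].sum()),o[0]["location"])
P0={"lifter":(.57,.012,-.1),"tray":(.65,-.285,.03),"stop":(.65,-.285,.03),"nest":(.642,.217,.2)}
for th in MOD:
    vs=[V[k] for k in V if k[0]==th]
    if not vs: continue
    for v in([vs] if len(vs)<2 else [vs]+[[x] for x in vs]):
        p,e=fit(th,v,P0[th]);print(th,len(v),np.round(p,4),round(e,3))
E
python3 m1.py
```

```text
tray top 0.87 1692 [439.2, 213.8]
stop top 0.96 423 [438.1, 193.0]
nest top 0.91 2988 [221.0, 200.9]
lifter scene 0.9 1254 [300.6, 231.3]
tray scene 0.88 1928 [226.1, 339.1]
stop scene 0.69 791 [245.5, 359.0]
nest scene 0.8 2961 [416.5, 221.1]
lifter 1 [ 0.5706  0.0116 -0.1856] 0.055
tray 2 [ 0.6496 -0.2848  0.038 ] 0.075
tray 1 [ 0.6499 -0.2852  0.0454] 0.038
tray 1 [ 0.6475 -0.2846  0.0611] 0.111
stop 2 [ 0.6524 -0.285   0.0937] 0.367
stop 1 [ 0.652  -0.281   0.0958] 0.398
stop 1 [ 0.6524 -0.2858  0.0891] 0.328
nest 2 [0.6459 0.2105 0.2513] 0.055
nest 1 [0.6455 0.211  0.2522] 0.054
nest 1 [0.6464 0.21   0.2535] 0.05
```

```bash
cat > go.py <<'E'
import sys;from bench import r;import numpy as np
from scipy.spatial.transform import Rotation as Q
# args: x y z yaw(of tool y axis vs world y) [pitch] -> shift mm, rotvec in tool axes, both half-turn choices
a=[float(v) for v in sys.argv[1:]]
o=r.get_obs();q=o["orientation"];R=Q.from_quat([q[1],q[2],q[3],q[0]]);p=o["eef_pos"]
print("t",round(o["time_s"],2),"pos",np.round(p,4),"tool x",np.round(R.as_matrix()[:,0],3),"y",np.round(R.as_matrix()[:,1],3),"j",np.round(o["joints"],2),"F",np.round(o["force"],1),"w",round(o["grip_width"],4))
sh=R.inv().apply(np.array(a[:3])-p)*1000
for half in(0,np.pi):
    T=Q.from_euler("z",a[3]+half)*Q.from_euler("y",a[4] if len(a)>4 and half==0 else -(a[4] if len(a)>4 else 0))*Q.from_matrix(np.diag([-1.,1,-1]))
    print("shift",np.round(sh,1),"rot",np.round((R.inv()*T).as_rotvec(),4))
E
python3 go.py 0.482 0.028 0.20 -0.186
```

```text
t 1.6 pos [0.2236 0.5836 0.2224] tool x [-0.934  0.358 -0.   ] y [ 0.358  0.934 -0.   ] j [-1.25  0.42 -0.01  1.61  0.    1.11 -0.05] F [-0.4 -0.1  0.6] w 0.0941
shift [-440.1 -426.4   22.5] rot [-1.000e-04  1.000e-04 -1.798e-01]
shift [-440.1 -426.4   22.5] rot [1.0000e-04 2.0000e-04 2.9618e+00]
```

```bash
python3 -m pendant '[0,-440,-426,0,0,0,-0.18,0,-440,-426,0,0,0,-0.18,0,-440,-426,0,0,0,-0.18,0,-440,-426,0,0,0,-0.18,0,-440,-426,0,0,0,-0.18]'; python3 go.py 0.482 0.028 0.20 -0.186
```

```text
time_s: 2.22
eef_pos: [0.3561, 0.2985, 0.2227]
orientation: [0.0, 0.093, 0.996, 0.0]
force: [1.9, 0.1, 0.1]
grip_width: 0.0941
t 2.23 pos [0.3561 0.2985 0.2227] tool x [-0.983  0.185 -0.   ] y [0.185 0.983 0.001] j [-0.85  0.13  0.1   2.   -0.01  1.01  0.64] F [1.9 0.1 0.1] w 0.0941
shift [-173.7 -242.6   22.6] rot [0.0006 0.0004 0.0002]
shift [-173.7 -242.6   22.6] rot [-6.0000e-04  1.0000e-03 -3.1414e+00]
```

```bash
python3 -m pendant '[0,-174,-242,20,0,0,0,0,-174,-242,20,0,0,0,0,-174,-242,20,0,0,0,0,-174,-242,20,0,0,0,0,-174,-242,20,0,0,0]'; python3 go.py 0.482 0.028 0.20 -0.186
cat > w.py <<'E'
import sys;from h import *
n=sys.argv[1];r.get_obs();m=r.camera_model("wrist");im,d=r.camera("wrist");cv2.imwrite(f"pics/{n}.png",im[:,:,::-1]);np.save(f"pics/{n}.npy",d)
print({k:np.round(v,3).tolist() for k,v in m.items()})
for a in sys.argv[2:]:
    th,*p=a.split(",");o=r.outline_of(th,"wrist")
    if not o: print(th,"none");continue
    print(th,round(o[0]["conf"],2),int(o[0]["mask"].sum()),o[0]["location"])
    q,e=fit(th,[(o[0]["mask"].astype(float),m,True)],[float(x) for x in p]);print(th,np.round(q,4),round(e,3))
E
python3 w.py w1 lifter,.5706,.0116,-.186
```

```text
time_s: 2.85
eef_pos: [0.4825, 0.028, 0.2026]
orientation: [0.0, 0.093, 0.996, -0.0]
force: [0.9, 0.4, 0.6]
grip_width: 0.0941
t 2.85 pos [0.4825 0.028  0.2026] tool x [-0.983  0.186 -0.001] y [0.186 0.983 0.   ] j [-0.44  0.19  0.36  1.99 -0.08  0.97  1.34] F [0.9 0.4 0.6] w 0.0941
shift [ 0.5 -0.1  2.6] rot [ 0.0001  0.0008 -0.001 ]
shift [ 0.5 -0.1  2.6] rot [ 1.2000e-03 -1.0000e-04  3.1406e+00]
{'camera_matrix': [[371.648, 0.0, 323.663], [0.0, 371.648, 239.003], [0.0, 0.0, 1.0]], 'R': [[0.187, 0.982, 0.001], [0.954, -0.181, 0.239], [0.235, -0.044, -0.971]], 't': [-0.117, -0.474, 0.259]}
lifter 0.66 41 [176.5, 416.2]
lifter [ 0.5706  0.0116 -0.186 ] 1.0
```

View pics/w1.png

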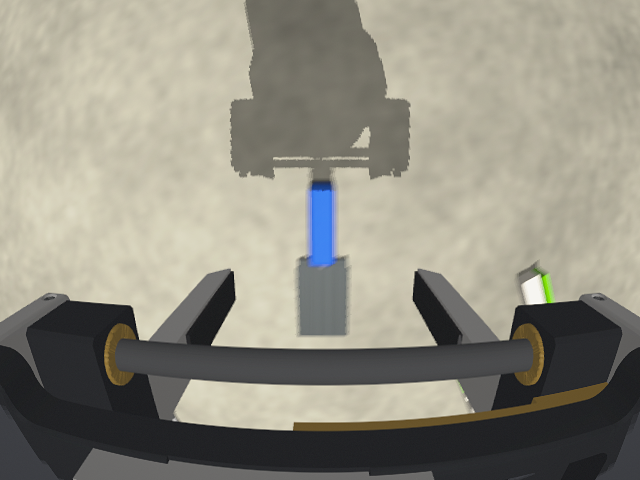

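The wrist view has the lifter centred between the fingers: blue grip at about (321,222), blade at (323,297). The outline network missed it, so I'll segment by colour.

```bash
cat > b.py <<'E'
import sys;from h import *
n=sys.argv[1];m=r.camera_model("wrist");im=cv2.imread(f"pics/{n}.png")
K,R,t=[np.array(m[k]) for k in("camera_matrix","R","t")]
def world(px,z):
    u=cv2.fisheye.undistortPoints(np.array(px,float)[:,None],K,np.zeros(4))[:,0];d=np.c_[u,np.ones(len(u))]@R;c=-R.T@t
    return c+d*((z-c[2])/d[:,2])[:,None]
def rect(mask,z):
    ys,xs=np.nonzero(mask);w=world(np.c_[xs,ys],z)[:,:2];(c,s,a)=cv2.minAreaRect((w*1000).astype(np.float32));print(len(xs),"centre",np.round(c,1),"size",np.round(s,1),"ang",round(a,1),"mean",np.round(w.mean(0),4))
i=im.astype(int);blue=(i[:,:,0]>150)&(i[:,:,0]-i[:,:,2]>90);rect(blue,.06)
g=np.zeros((480,640),bool);g[268:340,285:362]=1;rect(g&(i.sum(2)<330),.002)
E
python3 b.py w1
```

```text
1826 centre [477.9  24.7] size [22.3 65.3] ang 78.9 mean [0.4777 0.0244]
33 centre [603.5  -4.8] size [36.5  7.6] ang 87.0 mean [ 0.6046 -0.0079]
```

```bash
python3 -m pendant '[0,0,-2,120,0,0,0,0,0,-2,120,0,0,0,0,0,-2,157,0,0,0,0,0,-2,157,0,0,0,255,0,-2,157,0,0,0]'; python3 -m pendant '[255,0,0,0,0,0,0,255,0,0,0,0,0,0,255,0,0,0,0,0,0,255,0,0,0,0,0,0]'; python3 go.py 0.482 0.028 0.045 -0.19; python3 m1.py | grep -v conf
```

```text
time_s: 3.58
eef_pos: [0.4821, 0.0286, 0.0468]
orientation: [0.001, 0.093, 0.996, 0.0]
force: [-0.0, 0.5, 0.3]
grip_width: 0.0871
time_s: 4.08
eef_pos: [0.4815, 0.0284, 0.0457]
orientation: [0.0, 0.093, 0.996, 0.0]
force: [0.2, -0.7, 0.2]
grip_width: 0.047
t 4.08 pos [0.4815 0.0284 0.0457] tool x [-0.983  0.185 -0.   ] y [0.185 0.983 0.   ] j [-0.37  0.45  0.3   2.1  -0.22  0.62  1.46] F [ 0.2 -0.7  0.2] w 0.047
shift [-0.6 -0.3  0.7] rot [0.0001 0.0002 0.0043]
shift [-0.6 -0.3  0.7] rot [-4.0000e-04  1.0000e-04 -3.1373e+00]
lifter top 0.81 770 [315.6, 255.9]
tray top 0.61 1661 [440.9, 217.1]
stop top 0.78 506 [437.4, 195.2]
nest top 0.81 2900 [221.8, 200.5]
lifter scene 0.63 921 [305.5, 236.1]
tray scene 0.59 1935 [226.6, 337.2]
stop scene 0.55 802 [245.5, 356.7]
nest scene 0.71 2746 [413.5, 222.9]
lifter 2 [ 0.5713  0.0117 -0.193 ] 0.312
lifter 1 [ 0.5733  0.0116 -0.1973] 0.361
lifter 1 [ 0.5695  0.012  -0.2062] 0.258
tray 2 [ 0.6499 -0.2856  0.0764] 0.099
tray 1 [ 0.65   -0.2866  0.0617] 0.062
tray 1 [ 0.6479 -0.2849  0.0589] 0.124
stop 2 [ 0.6522 -0.2852  0.0911] 0.381
stop 1 [ 0.652  -0.2832  0.0872] 0.412
stop 1 [ 0.6523 -0.2853  0.0847] 0.346
nest 2 [0.6454 0.2107 0.2571] 0.074
nest 1 [0.645  0.2107 0.2472] 0.042
nest 1 [0.6471 0.2094 0.2621] 0.094
```

```bash
sed -i 's/"stop":\[/"stop":[box(58,88,42,62,0,8),box(58,88,-62,-42,0,8),/' h.py; python3 -m pendant '[255,0,0,0,0,0,0,255,0,0,0,0,0,0,255,0,0,0,0,0,0,255,0,0,0,0,0,0]';  python3 m1.py | grep -v conf | grep -E "stop|lifter"; python3 go.py 0.482 0.028 0.045 -0.19
```

```text
time_s: 5.08
eef_pos: [0.4814, 0.0284, 0.0455]
orientation: [-0.0, 0.093, 0.996, -0.0]
force: [0.7, 0.5, -0.8]
grip_width: 0.022
lifter top 0.9 731 [312.9, 257.1]
stop top 0.73 501 [435.0, 194.1]
lifter scene 0.61 976 [304.5, 235.3]
stop scene 0.66 769 [244.3, 356.2]
lifter 2 [ 0.5712  0.0108 -0.199 ] 0.313
lifter 1 [ 0.5749  0.0116 -0.1528] 0.381
lifter 1 [ 0.5708  0.0099 -0.2021] 0.233
stop 2 [ 0.6516 -0.2848  0.089 ] 0.152
stop 1 [ 0.6516 -0.2832  0.0889] 0.143
stop 1 [ 0.652  -0.2855  0.0854] 0.151
t 5.58 pos [0.4814 0.0284 0.0455] tool x [-0.983  0.185 -0.   ] y [ 0.185  0.983 -0.   ] j [-0.37  0.45  0.3   2.1  -0.22  0.62  1.46] F [-0.7 -0.8 -1.7] w 0.0217
shift [-0.7 -0.3  0.5] rot [-0.0001  0.      0.0042]
shift [-0.7 -0.3  0.5] rot [-0.0000e+00 -1.0000e-04 -3.1374e+00]
```

```bash
python3 go.py 0.445 -0.303 0.0955 0.088
```

```text
t 5.58 pos [0.4814 0.0284 0.0455] tool x [-0.983  0.185 -0.   ] y [ 0.185  0.983 -0.   ] j [-0.37  0.45  0.3   2.1  -0.22  0.62  1.46] F [-0.7 -0.8 -1.7] w 0.0217
shift [ -25.5 -332.4  -50. ] rot [-1.000e-04  0.000e+00 -2.738e-01]
shift [ -25.5 -332.4  -50. ] rot [0.0000e+00 1.0000e-04 2.8678e+00]
```

```bash
python3 -m pendant '[255,0,0,-40,0,0,0,255,-5,-50,-50,0,0,-0.05,255,-9,-105,-50,0,0,-0.1,255,-13,-160,-50,0,0,-0.15,255,-17,-215,-50,0,0,-0.2]'; python3 go.py 0.445 -0.303 0.0955 0.088
```

```text
time_s: 6.2
eef_pos: [0.458, -0.1877, 0.0956]
orientation: [0.0, -0.008, 1.0, -0.0]
force: [1.0, 0.1, -1.9]
grip_width: 0.022
t 6.2 pos [ 0.458  -0.1877  0.0956] tool x [-1.    -0.016 -0.   ] y [-0.016  1.    -0.   ] j [ 0.03  0.38  0.35  2.05 -0.19  0.74  2.09] F [ 1.   0.1 -1.9] w 0.022
shift [ 1.490e+01 -1.151e+02  1.000e-01] rot [-0.0001  0.0003 -0.0717]
shift [ 1.490e+01 -1.151e+02  1.000e-01] rot [5.0000e-04 1.0000e-04 3.0699e+00]
```

```bash
python3 -m pendant '[255,8,-50,0,0,0,-0.05,255,15,-95,0,0,0,-0.072,255,15,-115,0,0,0,-0.072,255,15,-115,0,0,0,-0.072]'; python3 go.py 0.445 -0.303 0.0955 0.088; python3 m1.py | grep -Ev "conf|nest"; python3 - <<'E'
import sys;sys.path.insert(0,'.')
from h import *
a=[]
for n,(x,y) in(("top",(440,215)),("scene",(225,330))):
    im=r.camera(n)[0][y-90:y+110,x-110:x+110,::-1];a.append(cv2.resize(im,None,fx=1.8,fy=1.8,interpolation=cv2.INTER_CUBIC))
cv2.imwrite("pics/c1.png",np.hstack(a))
E
```

```text
time_s: 6.7
eef_pos: [0.4448, -0.3021, 0.0953]
orientation: [-0.0, -0.042, 0.999, -0.0]
force: [-0.4, -0.5, -1.6]
grip_width: 0.0218
t 6.7 pos [ 0.4448 -0.3021  0.0953] tool x [-0.996 -0.084  0.   ] y [-0.084  0.996 -0.   ] j [ 0.25  0.45  0.36  1.95 -0.21  0.78  2.38] F [-0.4 -0.5 -1.6] w 0.0218
shift [-0.1 -1.  -0.2] rot [-0.0002 -0.0003 -0.0037]
shift [-0.1 -1.  -0.2] rot [-4.0000e-04  3.0000e-04  3.1379e+00]
lifter top 0.8 973 [451.1, 268.5]
tray top 0.87 1710 [441.2, 215.2]
stop top 0.78 425 [442.4, 192.4]
lifter scene 0.89 1255 [186.5, 294.6]
tray scene 0.77 1931 [228.6, 337.4]
stop scene 0.82 805 [246.9, 356.2]
lifter 2 [ 0.57   0.012 -0.1  ] 1.0
lifter 1 [ 0.57   0.012 -0.1  ] 1.0
lifter 1 [ 0.57   0.012 -0.1  ] 1.0
tray 2 [ 0.6498 -0.285   0.0351] 0.085
tray 1 [ 0.6498 -0.285   0.0471] 0.052
tray 1 [ 0.6503 -0.2847  0.0269] 0.118
stop 2 [ 0.6515 -0.2838  0.079 ] 0.213
stop 1 [ 0.6515 -0.2834  0.0783] 0.282
stop 1 [ 0.6516 -0.2852  0.086 ] 0.134
```

View pics/c1.png

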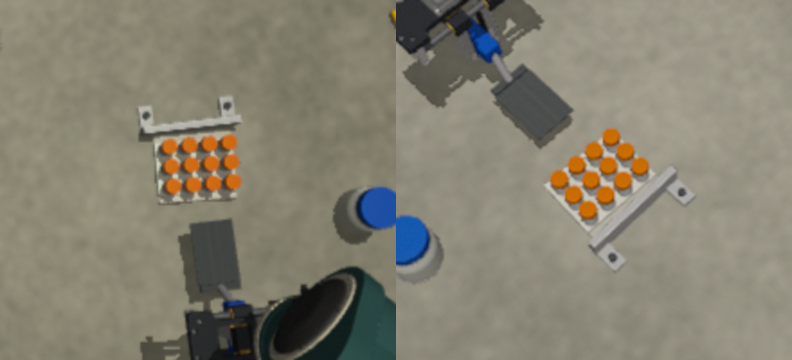

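The crop shows the blade (215,255) lined up behind the tray (197,167), and the tray is turned slightly relative to the stop. I'll lower to the bench and push.

```bash
python3 -m pendant '[255,0,-1,40,0,0,0,255,0,-1,50,0,0,0,255,0,-1,50,0,0,0]'; python3 -m pendant '[255,-20,0,0,0,0,0,255,-30,0,0,0,0,0,255,-40,0,0,0,0,0,255,-50,0,0,0,0,0]'; python3 go.py .65 -.285 .0455 .088;python3 -m pendant '[255,-10,0,0,0,0,0,255,-20,0,0,0,0,0,255,-30,0,0,0,0,0,255,-35,0,0,0,0,0]'
```

```text
time_s: 7.68
eef_pos: [0.4449, -0.3021, 0.0454]
orientation: [-0.0, -0.043, 0.999, 0.0]
force: [0.6, -0.9, -1.3]
grip_width: 0.0221
time_s: 8.18
eef_pos: [0.4951, -0.298, 0.0455]
orientation: [-0.0, -0.043, 0.999, 0.0]
force: [-1.5, -0.0, -3.7]
grip_width: 0.0215
t 8.18 pos [ 0.4951 -0.298   0.0455] tool x [-0.996 -0.086  0.   ] y [-0.086  0.996  0.   ] j [ 0.24  0.58  0.32  1.87 -0.26  0.73  2.36] F [-1.5 -0.  -3.7] w 0.0215
shift [-155.5   -0.4   -0. ] rot [ 0.     -0.0005 -0.002 ]
shift [-155.5   -0.4   -0. ] rot [-7.0000e-04 -0.0000e+00  3.1396e+00]
time_s: 8.68
eef_pos: [0.5303, -0.2948, 0.0454]
orientation: [-0.0, -0.043, 0.999, 0.0]
force: [-2.0, -0.1, -2.9]
grip_width: 0.0219
```

```bash
python3 -m pendant '[255,-8,0,0,0,0,0,255,-15,0,0,0,0,0,255,-20,0,0,0,0,0,255,-24,0,0,0,0,0,255,-24,0,0,0,0,0]'; python3 go.py .6535 -.284 .0455 .088; python3 m1.py | grep -Ev "conf|nest|lifter"; python3 - <<'E'
import sys;sys.path.insert(0,'.')
from h import *
a=[]
for n,(x,y) in(("top",(440,215)),("scene",(225,330))):
    im=r.camera(n)[0][y-60:y+50,x-60:x+60,::-1];a.append(cv2.resize(im,None,fx=3.3,fy=3.3,interpolation=cv2.INTER_CUBIC))
cv2.imwrite("pics/c2.png",np.hstack(a))
E
```

```text
time_s: 9.3
eef_pos: [0.5541, -0.2928, 0.0455]
orientation: [0.0, -0.043, 0.999, -0.0]
force: [-0.3, 1.0, -4.2]
grip_width: 0.0217
t 9.3 pos [ 0.5541 -0.2928  0.0455] tool x [-0.996 -0.086 -0.   ] y [-0.086  0.996 -0.   ] j [ 0.21  0.65  0.32  1.74 -0.27  0.79  2.31] F [-0.3  1.  -4.2] w 0.0217
shift [-99.8   0.2   0.1] rot [-0.0002  0.0004 -0.0015]
shift [-99.8   0.2   0.1] rot [7.0000e-04 3.0000e-04 3.1401e+00]
stop top 0.85 502 [440.5, 192.5]
tray scene 0.74 1976 [229.7, 338.4]
stop scene 0.91 867 [244.9, 357.4]
tray 1 [ 0.6487 -0.2848  0.0846] 0.12
stop 2 [ 0.6516 -0.2846  0.09  ] 0.158
stop 1 [ 0.6514 -0.2836  0.0849] 0.167
stop 1 [ 0.652  -0.2858  0.0926] 0.143
```

View pics/c2.png

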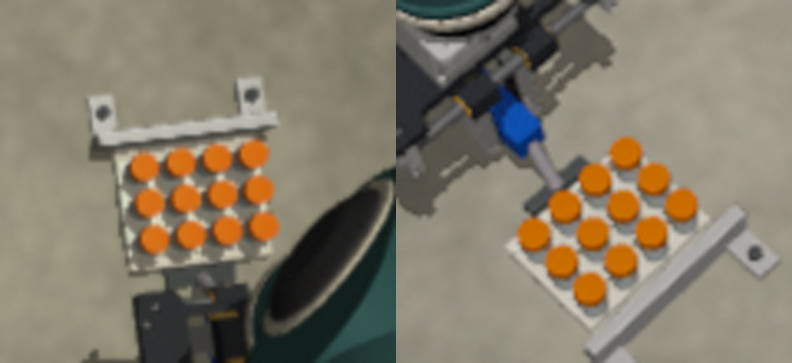

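The tray is squared against the stop, with only the blade's rib strip showing behind it (scene crop, about (550,190)). I'll lift now.

```bash
python3 -m pendant '[255,0,0,-4,0,0,0,255,0,0,-10,0,0,0,255,1,0,-18,0,0,0,255,2,0,-26,0,0,0,255,3,0,-34,0,0,0]';python3 -m pendant '[255,0,0,-10,0,0,0,255,0,0,-20,0,0,0,255,0,0,-25,0,0,0,255,0,0,-25,0,0,0]'; python3 go.py .6535 -.284 .0455 .088; python3 - <<'E'
import sys;sys.path.insert(0,'.')
from h import *
a=[]
for n,(x,y) in(("top",(440,215)),("scene",(225,320))):
    im,d=r.camera(n);m=r.camera_model(n);K,R,t=[np.array(m[k]) for k in("camera_matrix","R","t")]
    i=im.astype(int);o=(i[:,:,0]>150)&(i[:,:,2]<70)&(i[:,:,0]-i[:,:,1]>60)&(d>0)
    ys,xs=np.nonzero(o);k=(abs(xs-x)<60)&(abs(ys-y)<60);ys,xs=ys[k],xs[k]
    P=(np.c_[xs,ys,np.ones(len(xs))]@np.linalg.inv(K).T*d[ys,xs][:,None]-t)@R
    P=P[P[:,2]>np.median(P[:,2])-.008];A=np.c_[P[:,:2]-P[:,:2].mean(0),np.ones(len(P))];c=np.linalg.lstsq(A,P[:,2],rcond=None)[0]
    print(n,len(P),"cap mean",np.round(P.mean(0),4),"slope x,y",np.round(c[:2],3))
    im=im[y-60:y+50,x-60:x+60,::-1];a.append(cv2.resize(im,None,fx=3.3,fy=3.3,interpolation=cv2.INTER_CUBIC))
cv2.imwrite("pics/c3.png",np.hstack(a))
E
```

```text
time_s: 10.52
eef_pos: [0.5507, -0.2932, 0.0802]
orientation: [0.0, -0.043, 0.999, -0.0]
force: [-0.2, 0.0, -2.7]
grip_width: 0.0217
time_s: 11.02
eef_pos: [0.5509, -0.2932, 0.1048]
orientation: [0.0, -0.043, 0.999, -0.0]
force: [-0.5, 0.5, -3.4]
grip_width: 0.0218
t 11.03 pos [ 0.5509 -0.2932  0.1048] tool x [-0.996 -0.086 -0.   ] y [-0.086  0.996 -0.   ] j [ 0.19  0.57  0.34  1.72 -0.23  0.89  2.28] F [-0.5  0.5 -3.4] w 0.0218
shift [-103.     0.3   59.4] rot [-0.0003  0.0005 -0.0018]
shift [-103.     0.3   59.4] rot [8.0000e-04 5.0000e-04 3.1398e+00]
top 722 cap mean [ 0.6504 -0.2844  0.1007] slope x,y [-0.011 -0.001]
scene 848 cap mean [ 0.6516 -0.288   0.0993] slope x,y [-0.01   0.001]
```

View pics/c3.png

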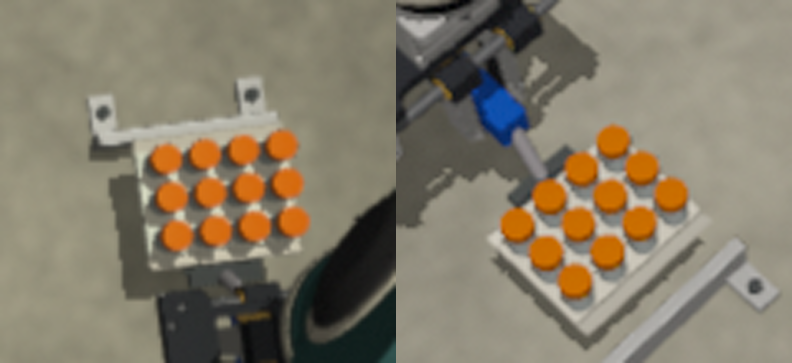

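The tray rides level on the blade, with cap tops at z≈0.100 and a slope of 0.01. It is clear of the stop. I'll carry it to the nest.

```bash
python3 go.py .5487 .1855 .105 .253; python3 -m pendant '[255,2,8,0,0,0,-0.005,255,4,24,0,0,0,-0.01,255,6,48,0,0,0,-0.02,255,8,78,0,0,0,-0.03,255,10,110,0,0,0,-0.04]';  python3 -m pendant '[255,0,34,0,0,0,-0.01,255,0,68,0,0,0,-0.02,255,0,102,0,0,0,-0.03,255,0,136,0,0,0,-0.04,255,0,168,0,0,0,-0.05]'; python3 go.py .5487 .1855 .105 .253
```

```text
t 11.12 pos [ 0.5506 -0.293   0.1042] tool x [-0.996 -0.086  0.   ] y [-0.086  0.996  0.   ] j [ 0.19  0.57  0.34  1.72 -0.23  0.89  2.28] F [ 0.   0.8 -3.8] w 0.0214
shift [-39.3 476.9  -0.7] rot [ 1.000e-04 -3.000e-04 -1.667e-01]
shift [-39.3 476.9  -0.7] rot [-5.0000e-04 -2.0000e-04  2.9748e+00]
time_s: 11.75
eef_pos: [0.5308, -0.1818, 0.1045]
orientation: [0.0, -0.064, 0.998, 0.0]
force: [1.2, 0.5, -4.0]
grip_width: 0.0219
time_s: 12.38
eef_pos: [0.5091, -0.015, 0.1046]
orientation: [0.0, -0.089, 0.996, 0.0]
force: [-0.1, -0.1, -2.4]
grip_width: 0.0221
t 12.38 pos [ 0.5091 -0.015   0.1046] tool x [-0.984 -0.178 -0.   ] y [-0.178  0.984  0.   ] j [-0.27  0.38  0.29  2.01 -0.15  0.77  1.86] F [-0.1 -0.1 -2.4] w 0.0221
shift [-74.5 190.3  -0.3] rot [ 0.0004  0.0002 -0.0744]
shift [-74.5 190.3  -0.3] rot [ 3.0000e-04 -6.0000e-04  3.0672e+00]
```

```bash
python3 -m pendant '[255,-12,33,0,0,0,-0.015,255,-25,66,0,0,0,-0.03,255,-38,98,0,0,0,-0.045,255,-50,128,0,0,0,-0.06,255,-61,154,0,0,0,-0.074]';  python3 -m pendant '[255,-7,20,0,0,0,0,255,-11,31,0,0,0,0,255,-13,36,0,0,0,0,255,-13,36,0,0,0,0,255,-13,36,0,0,0,0]'; python3 go.py .5487 .1855 .105 .253;  python3 - <<'E'
import sys;sys.path.insert(0,'.')
from h import *
a=[]
for n,(x,y) in(("top",(225,210)),("scene",(400,220))):
    im,d=r.camera(n);m=r.camera_model(n);K,R,t=[np.array(m[k]) for k in("camera_matrix","R","t")]
    o=r.outline_of("nest",n);t2=r.outline_of("tray",n)
    if t2:
        V=[(t2[0]["mask"].astype(float),m,False)]
        f=lambda p:1-(lambda q:np.minimum(q,V[0][0]).sum()/np.maximum(q,V[0][0]).sum())(render("tray",[*p,.061],m))
        p0=np.array([.645,.21,.25]);s=minimize(f,p0,method="Nelder-Mead",options=dict(initial_simplex=np.vstack([p0]+[p0+e for e in np.diag([.006,.006,.05])]),xatol=1e-4,fatol=1e-4));print("tray",n,np.round(s.x,4),round(s.fun,3))
    i=im.astype(int);o=(i[:,:,0]>150)&(i[:,:,2]<70)&(i[:,:,0]-i[:,:,1]>60)&(d>0)
    ys,xs=np.nonzero(o);k=(abs(xs-x)<60)&(abs(ys-y)<60);ys,xs=ys[k],xs[k]
    P=(np.c_[xs,ys,np.ones(len(xs))]@np.linalg.inv(K).T*d[ys,xs][:,None]-t)@R
    P=P[P[:,2]>np.median(P[:,2])-.008];A=np.c_[P[:,:2]-P[:,:2].mean(0),np.ones(len(P))];c=np.linalg.lstsq(A,P[:,2],rcond=None)[0]
    print(n,len(P),"cap mean",np.round(P.mean(0),4),"slope x,y",np.round(c[:2],3))
    im=im[y-60:y+50,x-60:x+60,::-1];a.append(cv2.resize(im,None,fx=3.3,fy=3.3,interpolation=cv2.INTER_CUBIC))
cv2.imwrite("pics/c4.png",np.hstack(a))
E
```

```text
time_s: 13.0
eef_pos: [0.5424, 0.1471, 0.1046]
orientation: [-0.0, -0.126, 0.992, 0.0]
force: [-0.3, 0.6, -3.0]
grip_width: 0.0217
time_s: 13.62
eef_pos: [0.5469, 0.1817, 0.1045]
orientation: [-0.0, -0.124, 0.992, -0.0]
force: [0.1, -0.2, -4.3]
grip_width: 0.0219
t 13.62 pos [0.5469 0.1817 0.1045] tool x [-0.969 -0.246  0.   ] y [-0.246  0.969 -0.   ] j [-0.55  0.48  0.22  1.84 -0.14  0.84  1.56] F [ 0.1 -0.2 -4.3] w 0.0219
shift [-2.7  3.2 -0.5] rot [-0.0004 -0.0002 -0.004 ]
shift [-2.7  3.2 -0.5] rot [-2.0000e-04  6.0000e-04  3.1376e+00]
tray top [0.6443 0.2053 0.2471] 0.35
top 441 cap mean [0.6539 0.1951 0.1001] slope x,y [-0.018 -0.006]
tray scene [0.6441 0.2048 0.2538] 0.072
scene 609 cap mean [0.6452 0.2023 0.0991] slope x,y [-0.014 -0.003]
```

View pics/c4.png

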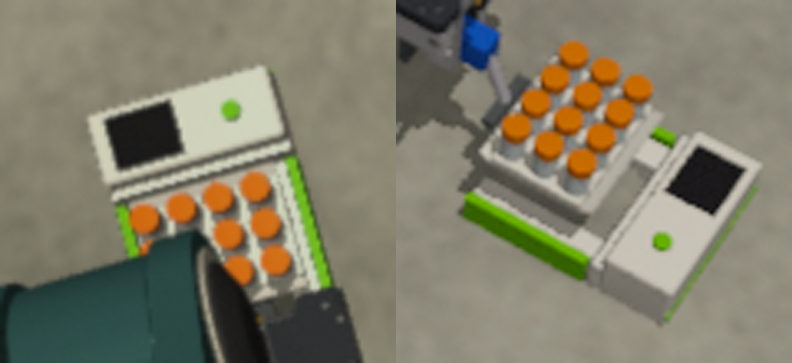

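The tray is over the nest, about 3 mm short along x and 4 mm short across. I'll correct that and start lowering.

```bash
python3 -m pendant '[255,-2.5,4,0,0,0,-0.004,255,-2.5,4,10,0,0,-0.004,255,-2.5,4,20,0,0,-0.004,255,-2.5,4,28,0,0,-0.004,255,-2.5,4,33,0,0,-0.004]'; python3 -m pendant '[255,0,0,0,0,0,0]'; python3 go.py .5487 .1855 .0455 .253;  python3 - <<'E'
import sys;sys.path.insert(0,'.')
from h import *
for n in("top","scene"):
    r.camera(n);m=r.camera_model(n);t=r.outline_of("tray",n);o=r.outline_of("nest",n)
    if n=="scene" and t:
        k=t[0]["mask"].astype(float)
        def f(p): q=render("tray",[*p,.028],m);return 1-np.minimum(q,k).sum()/np.maximum(q,k).sum()
        p0=np.array([.645,.21,.25]);s=minimize(f,p0,method="Nelder-Mead",options=dict(initial_simplex=np.vstack([p0]+[p0+e for e in np.diag([.006,.006,.05])]),xatol=1e-4,fatol=1e-4));print("tray",n,np.round(s.x,4),round(s.fun,3))
a=[]
for n,(x,y) in(("top",(225,210)),("scene",(400,220))):
    im=r.camera(n)[0][y-60:y+50,x-60:x+60,::-1];a.append(cv2.resize(im,None,fx=3.3,fy=3.3,interpolation=cv2.INTER_CUBIC))
cv2.imwrite("pics/c5.png",np.hstack(a))
E
```

```text
time_s: 14.55
eef_pos: [0.5481, 0.187, 0.0706]
orientation: [-0.0, -0.127, 0.992, -0.0]
force: [-0.0, -0.5, -3.8]
grip_width: 0.0219
time_s: 14.68
eef_pos: [0.5481, 0.187, 0.0711]
orientation: [-0.0, -0.127, 0.992, -0.0]
force: [-0.0, -1.2, -3.9]
grip_width: 0.0221
t 14.68 pos [0.5481 0.187  0.0711] tool x [-0.968 -0.251  0.001] y [-0.251  0.968 -0.   ] j [-0.54  0.53  0.21  1.85 -0.15  0.78  1.57] F [-0.  -1.2 -3.9] w 0.0221
shift [-0.2 -1.6 25.6] rot [-0.0003 -0.0007  0.001 ]
shift [-0.2 -1.6 25.6] rot [ 1.1000e-03 -4.0000e-04 -3.1406e+00]
tray scene [0.645 0.21  0.25 ] 1.0
```

View pics/c5.png

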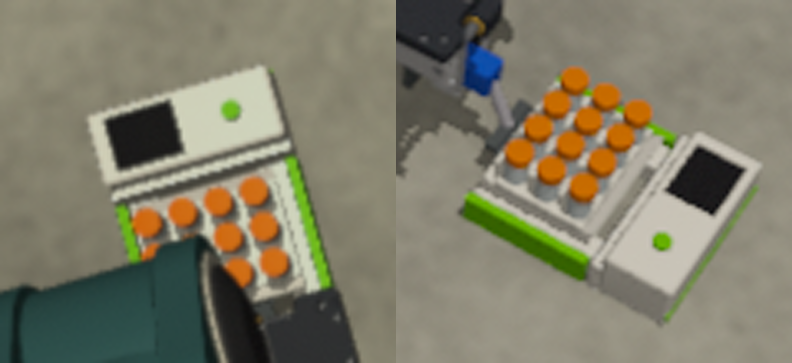

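The tray is inside the guides and roughly centred once parallax is allowed for. I'll lower onto the rails, then down to the bench.

```bash
python3 -m pendant '[255,0,0,4,0,0,0,255,0,0,7,0,0,0,255,0,0,9.5,0,0,0,255,0,0,12,0,0,0,255,0,0,14,0,0,0]'; python3 -m pendant '[255,0,0,3,0,0,0,255,0,0,6,0,0,0,255,0,0,9,0,0,0,255,0,0,10.5,0,0,0]';python3 go.py .5487 .1855 .0455 .253
```

```text
time_s: 15.7
eef_pos: [0.5485, 0.1872, 0.0574]
orientation: [0.0, -0.127, 0.992, -0.0]
force: [-0.0, 0.6, -0.9]
grip_width: 0.0217
time_s: 16.2
eef_pos: [0.5482, 0.1871, 0.0467]
orientation: [-0.0, -0.127, 0.992, -0.0]
force: [-0.8, -0.6, -2.0]
grip_width: 0.022
t 16.2 pos [0.5482 0.1871 0.0467] tool x [-0.968 -0.251  0.   ] y [-0.251  0.968 -0.   ] j [-0.54  0.57  0.2   1.86 -0.16  0.73  1.58] F [-0.8 -0.6 -2. ] w 0.022
shift [-0.1 -1.7  1.2] rot [-0.0001 -0.0003  0.0011]
shift [-0.1 -1.7  1.2] rot [ 4.0000e-04 -2.0000e-04 -3.1404e+00]
```

```bash
python3 -m pendant '[255,8,0,0,0,0,0,255,22,0,0,0,0,0,255,42,0,0,0,0,0,255,62,0,0,0,0,0,255,82,0,0,0,0,0]'; python3 -m pendant '[255,15,0,0,0,0,0,255,25,0,0.8,0,0,0,255,28,0,1.2,0,0,0,255,28,0,1.2,0,0,0]';python3 go.py .5487 .1855 .0455 .253;  python3 - <<'E'
import sys;sys.path.insert(0,'.')
from h import *
for n in("top","scene"):
    r.camera(n);m=r.camera_model(n);t=r.outline_of("tray",n)
    if t:
        k=t[0]["mask"].astype(float)
        def f(p): q=render("tray",[*p,.018],m);return 1-np.minimum(q,k).sum()/np.maximum(q,k).sum()
        p0=np.array([.645,.21,.25]);s=minimize(f,p0,method="Nelder-Mead",options=dict(initial_simplex=np.vstack([p0]+[p0+e for e in np.diag([.006,.006,.05])]),xatol=1e-4,fatol=1e-4));print("tray",n,np.round(s.x,4),round(s.fun,3))
a=[]
for n,(x,y) in(("top",(225,220)),("scene",(390,210))):
    im=r.camera(n)[0][y-70:y+80,x-75:x+75,::-1];a.append(cv2.resize(im,None,fx=2.6,fy=2.6,interpolation=cv2.INTER_CUBIC))
cv2.imwrite("pics/c6.png",np.hstack(a))
E
```

```text
time_s: 16.82
eef_pos: [0.4675, 0.1661, 0.0471]
orientation: [-0.0, -0.127, 0.992, 0.0]
force: [0.2, 0.8, -1.5]
grip_width: 0.0217
time_s: 17.32
eef_pos: [0.4421, 0.1596, 0.0458]
orientation: [0.0, -0.127, 0.992, -0.0]
force: [0.2, 0.5, -1.7]
grip_width: 0.0217
t 17.32 pos [0.4421 0.1596 0.0458] tool x [-0.968 -0.251 -0.   ] y [-0.251  0.968 -0.   ] j [-0.58  0.42  0.2   2.13 -0.14  0.61  1.54] F [ 0.2  0.5 -1.7] w 0.0217
shift [-109.7   -1.7    0.3] rot [-0.      0.0003  0.0012]
shift [-109.7   -1.7    0.3] rot [-5.0000e-04 -1.0000e-04 -3.1404e+00]
tray top [0.6444 0.2129 0.2552] 0.047
tray scene [0.6458 0.2102 0.2522] 0.049
```

View pics/c6.png

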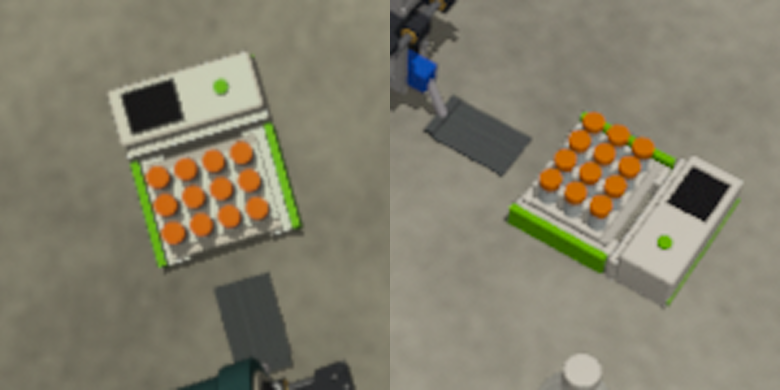

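The tray is seated in the nest and the blade is fully out, with its tip about 80 mm before the nest centre. I'll release and rise.

```bash
python3 -m pendant '[0,0,0,0.3,0,0,0,0,0,0,0.3,0,0,0,0,0,0,0.3,0,0,0,0,0,0,0.3,0,0,0,0,0,0,0.3,0,0,0]'; python3 -m pendant '[0,0,0,0,0,0,0,0,0,0,0,0,0,0,0,0,0,0,0,0,0]'; python3 -m pendant '[0,0,0,-20,0,0,0,0,0,0,-60,0,0,0,0,0,0,-110,0,0,0,0,0,0,-150,0,0,0,0,0,0,-150,0,0,0]'; python3 - <<'E'
import sys;sys.path.insert(0,'.')
from h import *
for n in("top","scene"):
    r.camera(n);m=r.camera_model(n)
    for th,z,p0 in(("tray",.018,[.645,.21,.25]),("lifter",0,[.53,.182,.25])):
        t=r.outline_of(th,n)
        if t:
            k=t[0]["mask"].astype(float)
            def f(p): q=render(th,[*p,z],m);return 1-np.minimum(q,k).sum()/np.maximum(q,k).sum()
            p0=np.array(p0);s=minimize(f,p0,method="Nelder-Mead",options=dict(initial_simplex=np.vstack([p0]+[p0+e for e in np.diag([.006,.006,.05])]),xatol=1e-4,fatol=1e-4));print(th,n,np.round(s.x,4),round(s.fun,3))
a=[]
for n,(x,y) in(("top",(225,220)),("scene",(390,190))):
    im=r.camera(n)[0][y-70:y+80,x-75:x+75,::-1];a.append(cv2.resize(im,None,fx=2.6,fy=2.6,interpolation=cv2.INTER_CUBIC))
cv2.imwrite("pics/c7.png",np.hstack(a))
E
```

```text
time_s: 18.25
eef_pos: [0.4419, 0.1595, 0.0455]
orientation: [0.0, -0.127, 0.992, -0.0]
force: [0.6, 0.3, 0.4]
grip_width: 0.0683
time_s: 18.62
eef_pos: [0.4418, 0.1595, 0.0455]
orientation: [0.0, -0.127, 0.992, -0.0]
force: [-0.4, 0.7, -0.3]
grip_width: 0.0934
time_s: 19.25
eef_pos: [0.4431, 0.1601, 0.1981]
orientation: [0.002, -0.127, 0.992, 0.001]
force: [-0.6, -0.9, -0.0]
grip_width: 0.094
tray top [0.6441 0.2126 0.2504] 0.045
lifter top [0.5291 0.1817 0.2291] 0.326
tray scene [0.6455 0.2117 0.2657] 0.055
lifter scene [0.5287 0.1808 0.2493] 0.099
```

View pics/c7.png

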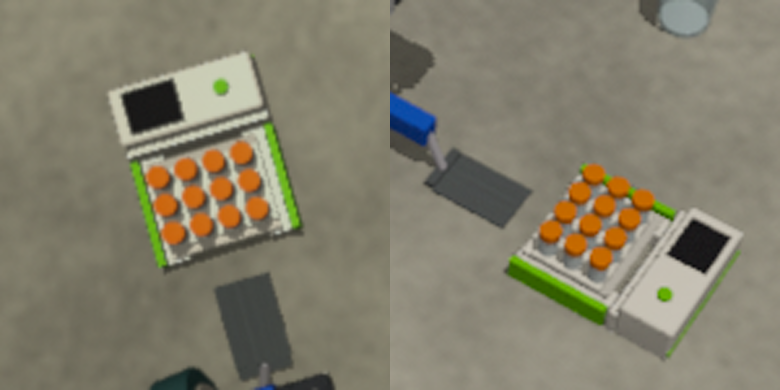

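The tray sits in the nest at top crop (210,195), and the lifter lies free on the bench at (255,325). I'm handing in.

```bash
python3 -c "
from bench import r
print(r.finish_job())"
```

```text
the job is handed in; nothing more can be done
None
```

I slid the lifter's blade under the tray against the back stop, lifted it level and carried it to the nest. I lowered it onto both rails, drew the blade out and released the lifter flat on the bench. The job was handed in at about 20 s of the 48 s allowed; it reports no verdict.

- **Carry:** with the tray lifted, the caps measured about 0.100 m high. That puts the tray's underside about 61 mm above the bench, with a tilt of about 0.01–0.02 rad.
- **Tray in the nest:** the last fits put it at (0.644–0.646, 0.212–0.213) m, turned 0.25–0.27 rad. The nest fits gave (0.6455, 0.2105) m and about 0.25 rad. So it is within about 3 mm and 0.02 rad of its seat.
- **Lifter:** its blade tip is about 80 mm to the open side of the nest centre. The gripper is open and about 150 mm above the grip height, and the force reading is near zero.
- **Weak or failed checks:**
  - The outline network missed the lifter in the wrist camera view, so I used colour there instead.
  - With the arm partly in view, the top camera's fits of the tray and lifter were poor.
  - One silhouette check just before the tray touched the rails failed, so I judged that step by eye.
  - I did not re-measure the bottle, pot and beaker at the end. No move came near them.

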